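# Show a finished popper under the magnifier

### The arm

A 6-joint arm with a two-finger parallel gripper is mounted at the origin on the work surface. World frame = base frame: x ahead of the robot, y to its left, z up, the work surface at z = 0. Lengths are in mm, angles in rad, forces in N, time in s.
With the tool pointing down it reaches from about 350 to 975 mm from the base axis. Payload 7.1 kg.
Tool frame: the origin (TCP) lies between the finger pads; the fingertips stand 19 mm ahead of it and the grasp point (between the pads) is the TCP (ctrl.tcp_to_tips is the distance from the TCP to the fingertips, in mm); z points along the fingers, y is the line along which they close (so a half turn about z gives the same grasp; the last joint's range is limited). The gripper opens to 88 mm and grips with 3 to 60 N. Pads are 20 mm wide; open, the fingers measure 115 mm over their backs; the gripper's body (75 mm by 178 mm) begins 61 mm behind the grasp point.
Start: joints at [-1.178, 0.423, 1.63, -0, 1.089, -0.019], TCP at [250.178, -572.727, 241.675] pointing down, gripper open.
Joint ranges: [-3, 3], [-0.9, 2.11], [0.09, 2.58], [-1.31, 4.45], [0.11, 2.69], [-2.54, 2.54]. Speed limits (rad/s): [2.39, 2.39, 3.01, 3.14, 3.14, 3.14].

### API

Orientations are given as a rotation vector (axis times angle).
In Python, from workcell import status, optics, ctrl gives the robot as it stands. The module is installed in compiled form; this text tells all that it offers.
- The arm moves only by the shell command python3 -m inch 'ROWS'. ROWS is JSON, a list that holds one entry, the list of rows, each a list of 7 numbers: the shift along the tool's x, y, z in mm, then the turn, a rotation vector about the tool's x, y, z in rad, then the opening in per cent of the stroke, from 0 (shut) to 100 (fully open). A call has 1 to 20 rows; each row is the pose to reach, as a shift and turn from the pose commanded when the call began, along the tool's axes at that moment; what a row does not reach only later rows make up. A row lasts 1/10 s, in which the tool goes at most 50 mm and 8.59 degrees, less where a joint would pass 70% of its speed; a pose out of reach is approached as far as the arm can. A call with a gripper value outside its range is refused whole. The fingers move at their own pace and stop on an object; the grip force is fixed at half the most. Time passes only in rows, so rows that repeat a pose let the fingers close. It gives the time, the measured TCP pose, the force, the opening and the grip force at its end, in the units of the state.
- status.get_obs(): the state, without advancing time (a new reading comes with each control period).
- optics.get_image(name): name is "scene" or "top" or "wrist"; returns a dict with "frame" (384x512x3 uint8, red, green, blue), "fx", "fy", "cx", "cy" (pixels), "k1" (the pictures are not rectified: a ray, as slopes to the right and down, at radius r is drawn at 1 + k1 r^2 times it, then the intrinsics apply), "rvec" (rotation vector, rad) and "tvec" (3), from world to camera coordinates, as OpenCV has them; the wrist camera has in their place "hand_eye" (4x4, takes a point from camera to tool coordinates, whose origin is the TCP and whose axes are the flange's). Camera axes: x right, y down, z forward; pixel columns grow to the right and rows downward; lengths in mm; the calibration is good to about 2 mm. A picture is of the moment at which its call begins: read the wrist's pose just before it. There is no depth.
- ctrl.close_job(): hands the job in; it is judged then, once.
The state is a dict: "t": time; "qpos": joint angles; "qvel": joint speeds; "joint_torque": joint torques, N m; "ee_pos": TCP position; "orientation": TCP orientation; "ft_force": force on the tool from outside, world axes, zero at the start; "moment": the same for the moment, N m; "width": finger opening in mm; "grasp_force": force on a finger pad.
Only numpy, scipy, OpenCV 4.12 (cv2) and the standard library are available. Lean on these libraries where they do the work, as an engineer would, in place of code of your own. Each camera call takes 0.05 s, during which the arm holds its last target. There are 200 camera calls.

### The job

At the fly-tying stand, first shut the lid of the clear fly case, then pick up the rectangular magnifier by its handle, carry it over the spool rack without touching the rack, and hold it level about 15 mm above the closed lid, lens centred over the cork popper and its long sides parallel to the case's long sides. Finish while still holding it there, hovering still and touching neither lid nor case; leave the varnish jar and the bead box where they are.

Things in the scene. Friction and masses are not known exactly. Their poses are not given: they have to be found in the camera images.
- case: Clear plastic fly case, white foam floor, fixed to the table: 100 (its x) x 150 (its y, the long sides) x 34 mm high to the rim, 38 mm to the top of the closed lid. Origin: centre of its underside, on the table. Hinge on its +x long side, away from the robot. It stands left or right of the spool rack; the magnifier lies on the other side.
- case_lid (a joint): Hinge of the clear lid with grey edges (a flat plate 100 x 150 x 4 mm, no handle): 0 = shut flat on the rim, grows as it opens; it starts part open at 0.75 to 1.25 rad, leaning over the case. Friction holds it wherever it is left (about 0.5 N at the free edge moves it); it shuts by pushing down on its outer face.
- case_hinge (a point): Middle of the hinge line, at rim height (34 mm), case x = +50 mm; the hinge line runs along the case's y.
- lid_edge (a point): Middle of the lid's free edge, on its outer (top) face, 100 mm from the hinge.
- popper: Cork-bodied fly with a steel hook, the only large fly in the case (the far row holds tiny hooks with brass beads): body 28 mm long, 15 mm thick, hook reaching 30 mm from its middle, roughly along the case's long side, fixed in the foam, all below the rim. Origin: under the middle of the cork body, on the foam, 9 mm above the table; its y runs along the body.
- magnifier: Hand magnifier lying flat, about 120 g: rectangular aluminium frame 100 (x) x 64 (y) x 14 mm high with a clear lens, and a dark wooden handle 18 mm wide, 20 mm high, from x = -50 to -160 mm, underside level with the frame's. Origin: centre of the lens frame, on its underside; z up, x points from handle to lens along the long sides. Best gripped across the handle near x = -80 mm.
- rack: Wooden rack of seven pairs of stacked thread spools, fixed, 300 (x) x 50 (y) mm, 100 mm high, standing between case and magnifier. Origin: centre of its underside, on the table. It must not be touched.
- vise: Fly-tying vise, fixed, beyond the rack, an obstacle not used here: base plate 110 x 110 mm, stem and a head 200 mm high that reaches 80 mm to -y and 65 mm to +y. Origin: centre of its underside, on the table.
- varnish: Varnish jar, diameter 36 mm, height 65 mm, beyond the work. Origin: centre of its underside. Leave alone.
- bead_box: Shut clear bead box 50 x 70 x 22 mm, beyond the work. Origin: centre of its underside. Leave alone.
Mind the look-alikes: they are no part of the job. Of the things that look like the magnifier, the middle-sized one is meant.

How it is judged:
By the outcome, as a careful person would: the job done as asked, in the order asked, and still so for the second after the job is handed in, while the arm keeps its last pose, push and grip.
It also fails if it takes over 62 s, if anything falls off the work surface, if the arm or the gripper's body presses on something with over 40 N, if the wrist force passes 120 N, or if a joint passes its speed limit or range.

## Working session

There is one attempt and no reset: what is moved stays moved. The work goes in short steps, Python scripts to look and compute and a shell command to move; the robot and the scene stay as the last step left them, time stands still between calls to the robot, and variables do not carry over. Pictures are saved under pics/ and viewed, at most 10 in all, crops included, and the job is handed in when it is done.

```bash
mkdir -p pics
cat > h.py <<'E'
import numpy as np, cv2
from scipy.spatial.transform import Rotation as R
from workcell import status, optics, ctrl
def cam(n):
    o=status.get_obs(); d=optics.get_image(n)
    if 'hand_eye' in d:
        T=np.eye(4);T[:3,:3]=R.from_rotvec(o['orientation']).as_matrix();T[:3,3]=o['ee_pos']
        W=T@np.array(d['hand_eye'])
    else:
        W=np.eye(4);W[:3,:3]=R.from_rotvec(np.ravel(d['rvec'])).as_matrix().T;W[:3,3]=-W[:3,:3]@np.ravel(d['tvec'])
    return dict(W=W,K=np.array([[d['fx'],0,d['cx']],[0,d['fy'],d['cy']],[0,0,1.]]),k1=d['k1'],im=d['frame'])
def save(c,f): 
    import pickle; cv2.imwrite('pics/'+f+'.png',c['im'][:,:,::-1]); pickle.dump(c,open(f+'.pkl','wb'))
def load(f):
    import pickle; return pickle.load(open(f+'.pkl','rb'))
def ray(c,p):
    u=cv2.undistortPoints(np.array([[p]],float),c['K'],np.array([c['k1'],0,0,0.]))[0,0]
    d=c['W'][:3,:3]@np.array([u[0],u[1],1]); return c['W'][:3,3],d
def at(c,p,z):
    o,d=ray(c,p); return o+d*(z-o[2])/d[2]
def proj(c,P):
    q=np.linalg.inv(c['W']); 
    return cv2.projectPoints(np.atleast_2d(np.array(P,float)),cv2.Rodrigues(q[:3,:3])[0],q[:3,3],c['K'],np.array([c['k1'],0,0,0.]))[0][:,0]
def tool(P):
    """world point -> shift in current tool axes (measured)"""
    o=status.get_obs(); return R.from_rotvec(o['orientation']).inv().apply(np.array(P)-o['ee_pos'])
E
python3 - <<'E'
from h import *
for n in('top','scene'):
    c=cam(n);save(c,n);print(n,c['W'].round(2).tolist(),c['K'].round(0).tolist(),c['k1'])
    cv2.imwrite('pics/%s_b.png'%n,cv2.resize(c['im'][:,:,::-1],(768,576),interpolation=cv2.INTER_CUBIC))
o=status.get_obs();print(o)
print(R.from_rotvec(o['orientation']).as_matrix().round(3))
E
```

```text
top [[0.0, -1.0, 0.07, 493.0], [-1.0, -0.0, 0.03, -122.94], [-0.03, -0.07, -1.0, 1049.03], [0.0, 0.0, 0.0, 1.0]] [[371.0, 0.0, 252.0], [0.0, 371.0, 189.0], [0.0, 0.0, 1.0]] 0.0063263346312363395
scene [[-0.74, 0.51, -0.43, 1054.62], [0.67, 0.57, -0.47, 413.92], [0.01, -0.64, -0.77, 897.43], [0.0, 0.0, 0.0, 1.0]] [[385.0, 0.0, 257.0], [0.0, 385.0, 186.0], [0.0, 0.0, 1.0]] -0.06888504893627238
{'t': 0.1, 'qpos': array([-1.17801388e+00,  4.23752938e-01,  1.63058592e+00,  2.36666351e-06,
        1.08859781e+00, -1.89796956e-02]), 'qvel': array([-6.56623632e-05, -8.87964824e-04, -1.14718279e-03,  1.70266798e-03,
       -4.58296871e-05,  7.55109075e-04]), 'joint_torque': array([-1.23499349e-04, -5.45616925e+01, -2.74325591e+01,  6.44984655e-02,
        1.87912246e-02,  9.74904850e-07]), 'ee_pos': array([ 249.99915995, -572.31755072,  240.99745013]), 'orientation': array([-3.07395337e+00, -6.41963104e-01,  3.88887418e-04]), 'ft_force': array([-0.47824957, -0.33692365,  0.92384783]), 'moment': array([ 0.00974869, -0.01457447, -0.04460812]), 'grasp_force': 0.0, 'width': 87.878284616812}
[[ 0.916  0.4   -0.001]
 [ 0.4   -0.916  0.001]
 [ 0.    -0.001 -1.   ]]
```

View pics/top_b.png

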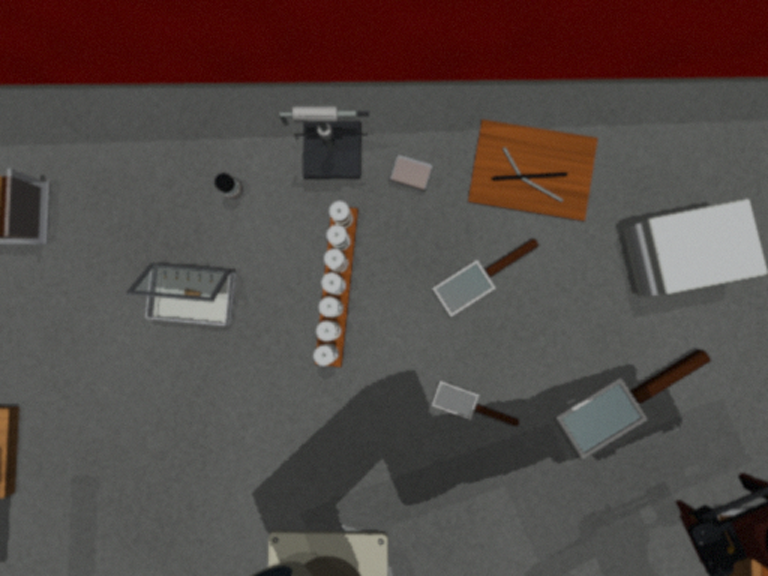

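View pics/scene_b.png

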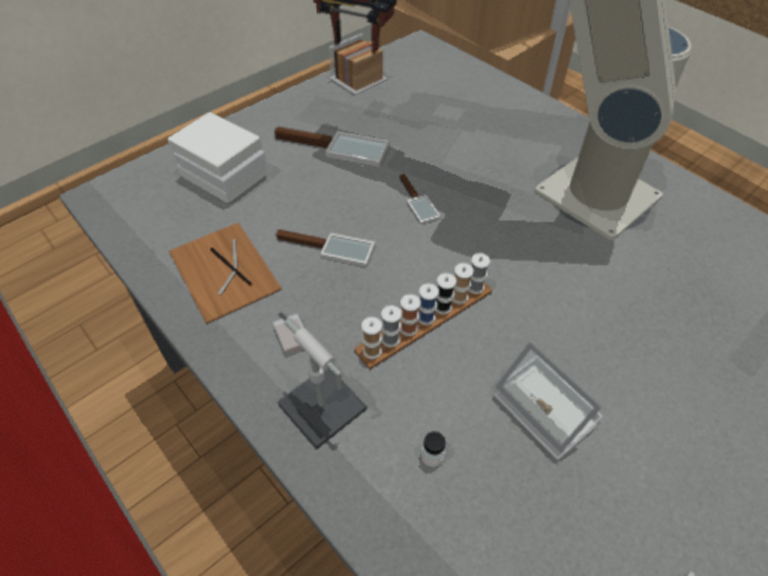

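The top view shows the case at about (190,295), with its lid's free edge at (128..215, 293..300). The rack is at (335,285). The middle-sized magnifier's lens is at (465,287) and its handle end at (535,243). The varnish jar is at (228,186), the bead box at (411,172) and the vise at (330,150). Next I'll enlarge the case and the magnifier.

Run:
```python
from h import *
c=load('top');s=load('scene')
a=cv2.resize(c['im'][165:225,80:165],None,fx=6,fy=6,interpolation=cv2.INTER_CUBIC)
m=cv2.resize(c['im'][155:215,285:365],None,fx=3.4,fy=3.4,interpolation=cv2.INTER_CUBIC)
b=cv2.resize(s['im'][225:310,320:410],None,fx=3.2,fy=3.2,interpolation=cv2.INTER_CUBIC)
W=np.zeros((360+290,800,3),np.uint8);W[:360,:510]=a;W[:m.shape[0],515:515+m.shape[1]]=m;W[365:365+b.shape[0],:b.shape[1]]=b
cv2.imwrite('pics/crop1.png',W[:600+40,:,::-1][:600] if 0 else cv2.resize(W[:640],(750,600))[:,:,::-1])
f=lambda u,v,z:at(c,(u/1.5,v/1.5),z).round(0)
print('mag lens',f(465,287,12),'h end',f(535,243,20),'corners',[f(*p,14) for p in[(433,288),(479,262),(495,284),(450,314)]])
print('rack ends',f(340,211,100),f(324,355,100))
print('case',f(148,319,34),f(231,325,34),f(235,268,34),f(152,265,34))
print('vise',f(332,150,5),'jar',f(228,186,65),'popper',f(193,294,17))
```

```text
mag lens [ 556. -252.   12.] h end [ 637. -380.   20.] corners [array([ 554., -192.,   14.]), array([ 602., -277.,   14.]), array([ 561., -307.,   14.]), array([ 505., -223.,   14.])]
rack ends [681. -27. 100.] [434.  -1. 100.]
case [494. 333.  34.] [484. 179.  34.] [589. 173.  34.] [594. 328.  34.]
vise [818.  -1.   5.] jar [735. 180.  65.] popper [541. 257.  17.]
```

View pics/crop1.png

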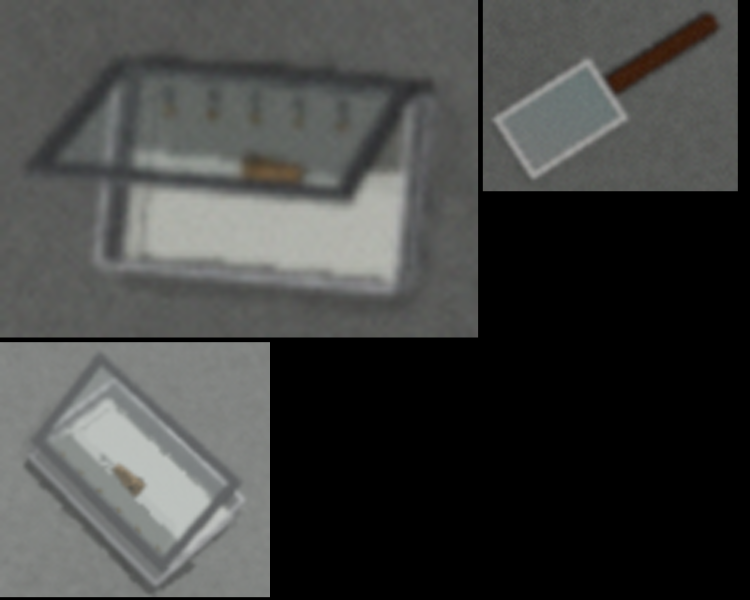

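The crop shows the case's near rim corners at orig (97.8,212.1) and (151.1,216.9), and the lid's free-edge corners at orig (86.8,194) and (142.2,198.8). The popper is at about (128.5,195) in the top view and (362.7,271) in the scene view.

Run:
```python
from h import *
from scipy.optimize import least_squares
c=load('top');s=load('scene')
yaw=-0.065
def lid(p):
    x,y,yaw,a=p
    r=R.from_euler('z',yaw).as_matrix()
    L=[[50-100*np.cos(a),sy*75,34+100*np.sin(a)] for sy in(1,-1)]
    return np.array([r@np.array(q)+[x,y,0] for q in L+[[-50,75,34],[-50,-75,34]]])
obs=np.array([[86.8,194],[142.2,198.8],[97.8,212.1],[151.1,216.9]])
f=lambda p:(proj(c,lid(p))-obs).ravel()
S=least_squares(f,[539,253,yaw,1.0]);print('case',S.x.round(3),'res',S.fun.round(1));print(lid(S.x)[:2].round(0))
print('popper top',at(c,(128.5,195.2),20).round(0),'scene',at(s,(362.7,271),18).round(0))
r=R.from_euler('z',S.x[2]).as_matrix();h=r@[50,0,0]+[S.x[0],S.x[1],0];print('hinge',h)
t=h-r@[22,0,0];t[2]=230;print(t,tool(t))
```

```text
case [ 5.39690e+02  2.56104e+02 -8.70000e-02  9.97000e-01] res [-1.5 -0.1  1.2  0.3  0.1 -0.2  0.3 -0. ]
[[542. 331. 118.]
 [529. 182. 118.]]
popper top [544. 256.  20.] scene [547. 260.  18.]
hinge [589.500262   251.75163873   0.        ]
[567.5837521  253.66647401 230.        ] [ 621.61820291 -629.82589205   11.86093247]
```

```bash
python3 -m inch '[[[12,-13,0,0,0,-0.02,0],[37,-38,0,0,0,-0.07,0],[68,-70,0,0,0,-0.13,0],[101,-104,0,0,0,-0.19,0],[135,-139,0,0,0,-0.26,0],[169,-174,0,0,0,-0.32,0],[203,-209,0,0,0,-0.39,0],[237,-244,0,0,0,-0.45,0],[270,-279,0,0,0,-0.51,0],[304,-313,0,0,0,-0.58,0],[338,-348,0,0,0,-0.64,0],[372,-383,0,0,0,-0.71,0],[406,-418,0,0,0,-0.77,0],[439,-453,0,0,0,-0.84,0],[473,-487,0,0,0,-0.90,0],[507,-522,0,0,0,-0.97,0],[541,-557,0,0,0,-1.03,0],[571,-589,0,0,0,-1.09,0],[596,-614,0,0,0,-1.13,0],[614,-633,0,0,0,-1.17,0]]]'
python3 - <<'E'
from h import *
c=cam('wrist');save(c,'w1');o=status.get_obs();print(o['ee_pos'],R.from_rotvec(o['orientation']).as_matrix().round(3).tolist(),o['qpos'])
cv2.imwrite('pics/w1b.png',cv2.resize(c['im'][:,:,::-1],(768,576)))
E
```

```text
t: 2.1
ee_pos: [558.6, 255.9, 241.4]
orientation: [-2.204, -2.238, 0.0]
ft_force: [0.6, -0.1, 0.7]
width: 0.6
grasp_force: 0.0
[559.84279287 258.52490929 241.54561013] [[-0.018, 1.0, 0.001], [1.0, 0.018, 0.002], [0.002, 0.001, -1.0]] [0.41261821 0.41032777 1.65042004 0.00166218 1.07906299 0.39379474]
```

View pics/w1b.png

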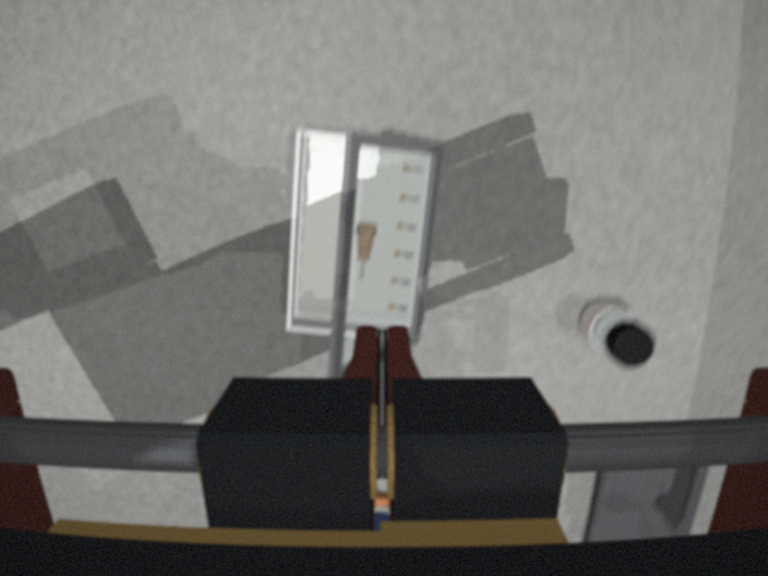

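The wrist view shows the popper at (366,240), the case's near rim corners at (300,130) and (290,330), and the lid edge at x≈348. The closed fingertips stand over the lid's outer face, as intended.

```bash
python3 - <<'E'
from h import *
c=load('w1');f=lambda u,v,z:at(c,(u/1.5-.17,v/1.5-.17),z).round(1)
print('rim',f(300,130,34),f(290,330,34),'popper thick',f(367,222,17),'thin',f(363,262,14),'far corner',f(438,150,38))
E
python3 -m inch '[[[0,0,15,0,0,0,0],[0,0,45,0,0,0,0],[0,0,80,0,0,0,0],[0,0,110,0,0,0,0],[0,0,125,0,0,0,0],[0,0,132,0,0,0,0],[0,-3,138,0,0,0,0],[0,-7,144,0,0,0,0],[0,-12,150,0,0,0,0],[0,-17,155,0,0,0,0],[0,-22,160,0,0,0,0],[0,-27,164,0,0,0,0],[0,-32,168,0,0,0,0],[0,-37,172,0,0,0,0],[0,-42,175,0,0,0,0],[0,-45,177,0,0,0,0],[0,-45,179,0,0,0,0],[0,-45,181,0,0,0,0],[0,-45,182,0,0,0,0],[0,-45,182,0,0,0,0]]]'
```

```text
rim [500.7 341.9  34. ] [488.9 192.4  34. ] popper thick [547.7 275.   17. ] thin [544.7 242.8  14. ] far corner [597.5 329.5  38. ]
t: 4.15
ee_pos: [514.6, 252.6, 59.5]
orientation: [-2.209, -2.234, 0.0]
ft_force: [-0.2, 0.1, 0.5]
width: 0.3
grasp_force: 0.0
```

```bash
python3 -m inch '[[[0,0,1,0,0,0,0],[0,0,2,0,0,0,0],[0,0,3,0,0,0,0],[0,0,3,0,0,0,0]]]'
```

```text
t: 4.55
ee_pos: [514.6, 252.6, 57.2]
orientation: [2.209, 2.234, 0.0]
ft_force: [-1.4, -0.5, 7.0]
width: 0.6
grasp_force: 3.1
```

```bash
python3 -m inch '[[[0,0,-15,0,0,0,0],[-10,0,-50,0,0,0,0],[-25,10,-95,0,0,0,0],[-40,20,-140,0,0,0,0],[-50,30,-170,0,0,0,0],[-50,35,-185,0,0,0,0],[-50,35,-185,0,0,0,0],[-50,35,-185,0,0,0,0],[-50,35,-185,0,0,0,0]]]'
python3 - <<'E'
from h import *
c=cam('wrist');save(c,'w2');o=status.get_obs();print(o['ee_pos'],o['qvel'].round(3))
t=cam('top');save(t,'t2')
A=cv2.resize(c['im'][60:260,150:350],(590,590),interpolation=cv2.INTER_CUBIC)
B=cv2.resize(t['im'][165:225,85:165],(205,154),interpolation=cv2.INTER_CUBIC)
W=np.zeros((590,800,3),np.uint8);W[:,:590]=A;W[:154,595:]=B
cv2.imwrite('pics/w2c.png',W[:,:,::-1])
E
```

```text
t: 5.45
ee_pos: [548.9, 202.9, 240.4]
orientation: [-2.208, -2.233, 0.004]
ft_force: [-0.2, -0.7, 0.2]
width: 0.3
grasp_force: 0.0
[548.86181379 202.9530245  240.22946297] [ 0.001  0.004 -0.005 -0.001  0.002  0.001]
```

View pics/w2c.png

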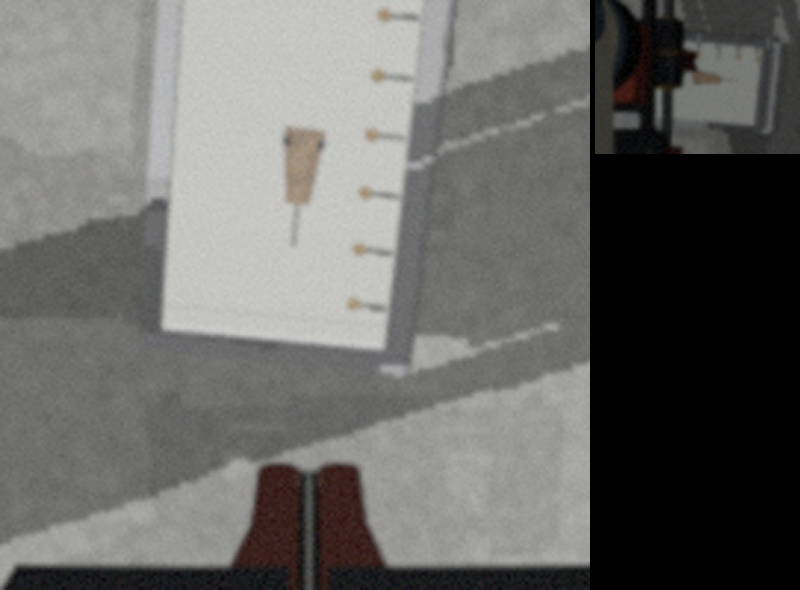

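The lid is shut: its grey edge lies flat on the rim. The popper body runs from (305,128) to (297,203) in the crop, and the foam corners are at (162,330) and (386,350).

Run:
```python
from h import *
c=load('w2');f=lambda u,v,z:at(c,(150+u/2.95-.3,60+v/2.95-.3),z).round(1)
a,b=f(305,128,17),f(297,203,15);print('popper',a,b,(a+b)/2, 'slab side mid',f(301,166,9+8))
p,q=f(184,2,9),f(162,330,9);print('left edge',p,q,'yaw',np.arctan2(-(p-q)[0],(p-q)[1]));p,q=f(162,330,9),f(386,350,9);print('near edge',p,q,np.arctan2((q-p)[1],(q-p)[0]))
g=np.array([560,-245,240]);print('go',tool(g))
s=load('scene')
l=np.array([556,-252,0]);
```

```text
popper [547.  272.1  17. ] [544.2 243.8  15. ] [545.6  257.95  16.  ] slab side mid [545.6 257.9  17. ]
left edge [501.1 318.1   9. ] [489.8 191.9   9. ] yaw -0.08930226031066228
near edge [489.8 191.9   9. ] [580.7 184.6   9. ] -0.08013605015110864
go [-448.08137247    5.85746537    0.62967208]
```

```bash
python3 -m inch '[[[-15,1,0,0,0,-0.02,60],[-50,4,0,0,0,-0.06,60],[-95,8,0,0,0,-0.1,60],[-140,12,0,0,0,-0.15,60],[-185,16,0,0,0,-0.2,60],[-230,20,0,0,0,-0.25,60],[-275,23,0,0,0,-0.3,60],[-320,27,0,0,0,-0.35,60],[-365,31,0,0,0,-0.4,60],[-410,35,0,0,0,-0.45,60],[-450,39,0,0,0,-0.49,60],[-485,42,0,0,0,-0.52,60],[-510,43,0,0,0,-0.54,60],[-523,44,0,0,0,-0.54,60],[-523,44,0,0,0,-0.54,60],[-523,44,0,0,0,-0.54,60],[-523,44,0,0,0,-0.54,60]]]'
python3 - <<'E'
from h import *
c=cam('wrist');save(c,'w3');o=status.get_obs();print(o['ee_pos'],o['qvel'].round(3),np.degrees(np.arctan2(*R.from_rotvec(o['orientation']).as_matrix()[[1,0],0])))
cv2.imwrite('pics/w3b.png',cv2.resize(c['im'][:,:,::-1],(768,576)))
E
```

```text
t: 7.25
ee_pos: [599.8, -318.0, 241.5]
orientation: [-1.532, -2.742, -0.0]
ft_force: [0.5, 0.0, -0.6]
width: 52.6
grasp_force: 0.0
[ 599.87481412 -318.01608834  241.62644767] [-0.    -0.002 -0.004 -0.003 -0.002 -0.003] 121.6402381574812
```

View pics/w3b.png

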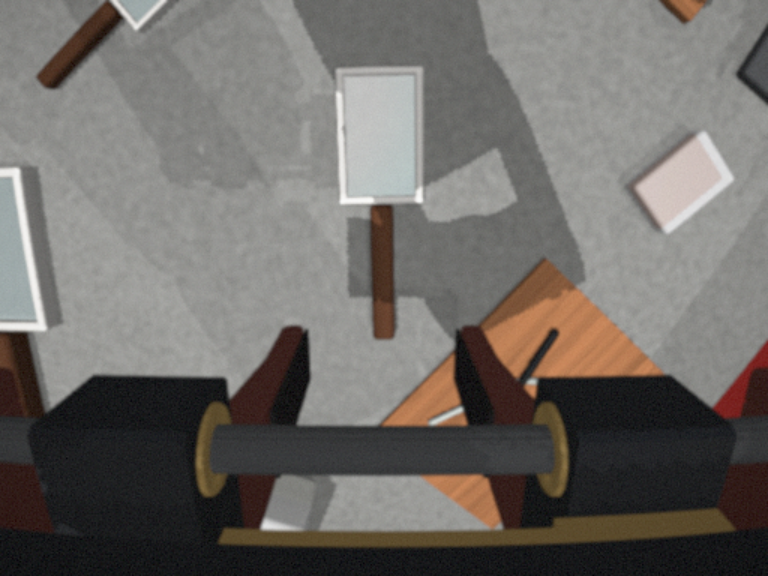

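The magnifier lies square in the wrist view, with its frame spanning (337..423, 68..203) and its handle running from (381,206) to (385,335).

Run:
```python
from h import *
c=load('w3');f=lambda u,v,z:at(c,(u/1.5-.17,v/1.5-.17),z)
k=[f(*p,14) for p in[(337,69),(422,68),(423,202),(341,203)]];print(np.round(k,1))
a,b=f(381.5,206,20),f(384.5,337,20);d=(a-b)/np.linalg.norm(a-b)
print('centre',np.mean(k,0),'handle',a,b,np.linalg.norm(a-b),'yaw',np.degrees(np.arctan2(d[1],d[0])))
C=np.mean(k,0)
g=a-d*30;g[2]=21;print('grasp',g,'dist to centre',(C-g)@d, tool(g))
```

```text
[[ 504.7 -223.5   14. ]
 [ 556.8 -190.7   14. ]
 [ 609.7 -272.1   14. ]
 [ 556.7 -305.6   14. ]]
centre [ 556.98543028 -247.93705756   14.        ] handle [ 583.97544392 -290.75711192   20.        ] [ 641.31570436 -379.30392852   20.        ] 105.49144134539844 yaw 122.92588203290805
grasp [ 600.28205412 -315.93834429   21.        ] dist to centre 80.61257902639387 [  1.43921383   1.45030547 220.62714601]
```

```bash
python3 -m inch '[[[1,1,15,0,0,-0.02,60],[1.5,1.5,50,0,0,-0.02,60],[1.5,1.5,95,0,0,-0.02,60],[1.5,1.5,140,0,0,-0.02,60],[1.5,1.5,175,0,0,-0.02,60],[1.5,1.5,198,0,0,-0.02,60],[1.5,1.5,210,0,0,-0.02,60],[1.5,1.5,217,0,0,-0.02,60],[1.5,1.5,220,0,0,-0.02,60],[1.5,1.5,220,0,0,-0.02,60],[1.5,1.5,220,0,0,-0.02,60],[1.5,1.5,220,0,0,-0.02,0],[1.5,1.5,220,0,0,-0.02,0],[1.5,1.5,220,0,0,-0.02,0],[1.5,1.5,220,0,0,-0.02,0],[1.5,1.5,220,0,0,-0.02,0],[1.5,1.5,220,0,0,-0.02,0],[1.5,1.5,220,0,0,-0.02,0],[1.5,1.5,220,0,0,-0.02,0]]]'
```

```text
t: 9.2
ee_pos: [600.3, -317.4, 21.7]
orientation: [1.506, 2.757, -0.0]
ft_force: [-0.3, -0.5, 2.0]
width: 18.1
grasp_force: 30.0
```

```bash
python3 -m inch '[[[0,0,-3,0,0,0,0],[0,0,-9,0,0,0,0],[0,0,-18,0,0,0,0],[0,0,-30,0,0,0,0],[0,0,-45,0,0,0,0],[0,0,-62,0,0,0,0],[0,0,-80,0,0,0,0],[0,0,-98,0,0,0,0],[0,0,-116,0,0,0,0],[0,0,-134,0,0,0,0],[0,0,-152,0,0,0,0],[0,0,-168,0,0,0,0],[0,0,-182,0,0,0,0],[0,0,-192,0,0,0,0],[0,0,-198,0,0,0,0],[0,0,-200,0,0,0,0],[0,0,-200,0,0,0,0],[0,0,-200,0,0,0,0]]]'
python3 - <<'E'
from h import *
c=cam('wrist');save(c,'w4');o=status.get_obs();print(o['ee_pos'],o['ft_force'],o['moment'],o['width'])
P=R.from_rotvec(o['orientation']).as_matrix()
# expected frame corners in tool if rigid: underside at z_tool=+21.7
C=[[80+sx*50,sy*32,7.7] for sx in(1,-1) for sy in(-1,1)]
C+=[[80+sx*50,sy*32,21.7] for sx in(1,-1) for sy in(-1,1)]
W=[P@np.array(q)+o['ee_pos'] for q in C];q=proj(c,W)*1.5;print(q.round(0).tolist())
im=cv2.resize(c['im'][:,:,::-1],(768,576)).copy()
for i,u in enumerate(q): cv2.circle(im,tuple(int(v) for v in u),3,(0,0,255) if i<4 else(0,255,0),1)
cv2.imwrite('pics/w4b.png',im)
E
```

```text
t: 11.0
ee_pos: [599.9, -317.2, 220.8]
orientation: [-1.505, -2.756, 0.0]
ft_force: [-0.7, -0.9, -1.2]
width: 17.9
grasp_force: 30.0
[ 599.92723257 -317.20191216  220.81963817] [ 0.02937008 -0.75581394 -1.25117302] [-0.05902297 -0.14004981  0.03117805] 18.000067516756285
[[266.0, -54.0], [490.0, -54.0], [280.0, 283.0], [477.0, 283.0], [276.0, -36.0], [480.0, -37.0], [288.0, 272.0], [469.0, 272.0]]
```

View pics/w4b.png

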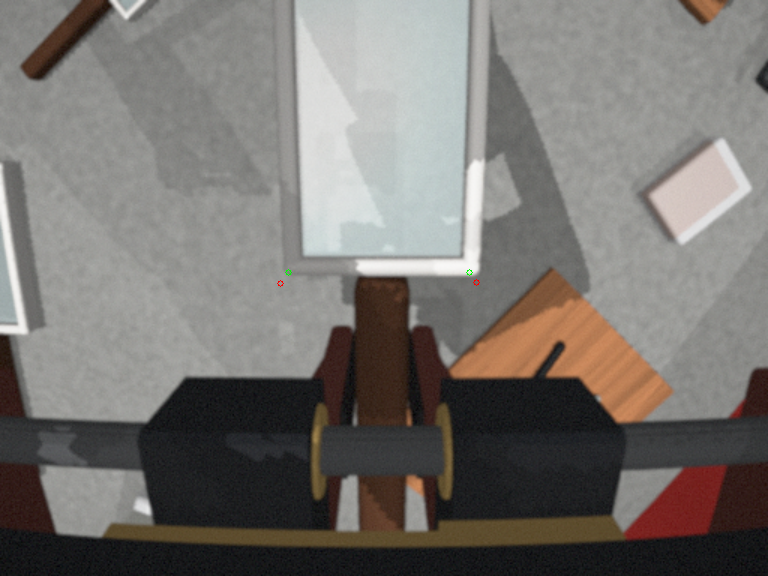

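The magnifier is held, with the frame's rear corners at (286,274) and (478,272), so the lens centre is about 82–83 mm ahead of the TCP. It is clear of the rack top, so I'll carry it across.

```bash
python3 -m inch '[[[4,2,0,0,0,0.01,0],[16,8,0,0,0,0.02,0],[36,17,0,0,0,0.05,0],[61,29,0,0,0,0.09,0],[88,42,0,0,0,0.13,0],[116,56,0,0,0,0.17,0],[144,69,0,0,0,0.21,0],[172,83,0,0,0,0.25,0],[200,96,0,0,0,0.29,0],[228,110,0,0,0,0.33,0],[256,123,0,0,0,0.38,0],[284,137,0,0,0,0.42,0],[312,150,0,0,0,0.46,0],[340,164,0,0,0,0.50,0],[367,177,0,0,0,0.54,0],[392,189,0,0,0,0.58,0],[414,199,0,0,0,0.61,0],[431,208,0,0,0,0.635,0],[442,213,0,0,0,0.65,0],[448,216,0,0,0,0.658,0]]]'
python3 -m inch '[[[0,0,4,0,0,0,0],[0,0,14,0,0,0,0],[0,0,28,0,0,0,0],[0,0,44,0,0,0,0],[0,0,60,0,0,0,0],[0,0,76,0,0,0,0],[0,0,90,0,0,0,0],[0,0,102,0,0,0,0],[0,0,112,0,0,0,0],[0,0,118,0,0,0,0],[0,0,120,0,0,0,0],[0,0,120,0,0,0,0],[0,0,120,0,0,0,0]]]'
python3 - <<'E'
from h import *
w=cam('wrist');save(w,'w5');s=cam('scene');save(s,'s5');t=cam('top');save(t,'t5')
o=status.get_obs();print(o['ee_pos'],o['width'],R.from_rotvec(o['orientation']).as_matrix().round(3).tolist())
A=cv2.resize(w['im'],(384,288));B=cv2.resize(s['im'][205:325,300:420],(480,480),interpolation=cv2.INTER_CUBIC)
T=cv2.resize(t['im'][160:230,80:190],(314,200),interpolation=cv2.INTER_CUBIC)
W=np.zeros((490,800,3),np.uint8);W[:480,:480]=B;W[:240,482:]=cv2.resize(w['im'],(318,240));W[250:450,482:796]=T
cv2.imwrite('pics/s5.png',W[:,:,::-1])
E
```

```text
t: 13.05
ee_pos: [538.9, 177.8, 221.6]
orientation: [-2.315, -2.123, 0.0]
ft_force: [1.1, -0.3, -0.6]
width: 17.9
grasp_force: 30.0
t: 14.35
ee_pos: [540.3, 176.4, 102.2]
orientation: [2.316, 2.123, 0.001]
ft_force: [-0.2, 0.1, -2.0]
width: 18.0
grasp_force: 30.0
[540.18658373 176.38354846 102.20512716] 17.896351448927255 [[0.087, 0.996, 0.001], [0.996, -0.087, 0.0], [0.0, 0.001, -1.0]]
```

View pics/s5.png

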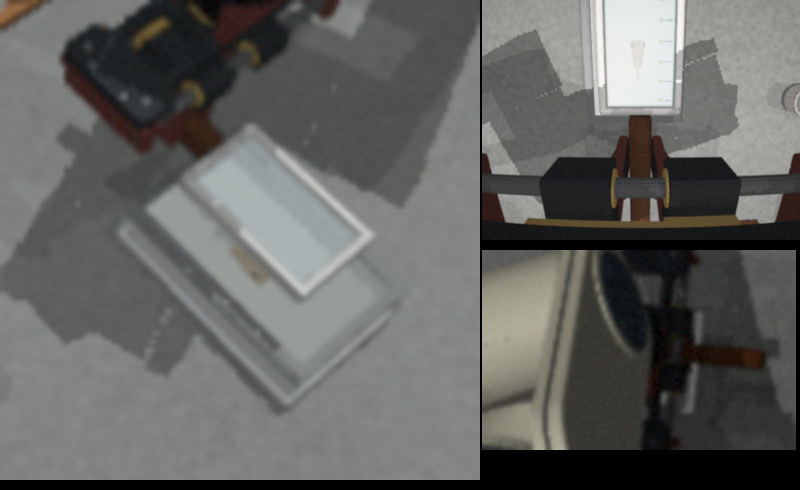

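The magnifier is above the shut lid with nothing touching. In the scene crop its top corners are at (375,235), (303,297), (250,127) and about (183,182). I'll fit its pose in the tool frame from this view and the earlier wrist view.

Run:
```python
from h import *
from scipy.optimize import least_squares
s=load('s5');w=load('w4');o=status.get_obs()
Rt=R.from_rotvec(o['orientation']).as_matrix();P=o['ee_pos']
# wrist camera in tool frame
d=optics.get_image('wrist');wt=dict(w);wt['W']=np.array(d['hand_eye'])
# tool: x fwd, y right, z down. magnifier top face corners
cs=np.array([[50,-32,0],[50,32,0],[-50,-32,0],[-50,32,0]])
# scene corners: far camera: tool y=+x world
def C(p): return R.from_euler('zyx',p[3:]).apply(cs)+[p[0],p[1],p[2]]
sc=np.array([[303,297],[375,235],[183,182],[250,127]])/4.+[300,205]-.4
wc=np.array([[286,274],[478,272]])/1.5-.17
def f(p):
    q=C(p);a=proj(s,q@Rt.T+P)
    b=proj(wt,q[2:])
    # edges at row 0 of the wrist
    e=proj(wt,q); l=[]
    for i,u in((0,274/1.5),(1,491/1.5)):
        t=(0-e[i+2][1])/(e[i][1]-e[i+2][1]);l.append(e[i+2][0]+t*(e[i][0]-e[i+2][0])-u)
    return np.r_[(a-sc).ravel(),(b-wc).ravel()*.5,np.array(l)*.5]
print('order check',proj(s,C([82,0,7.7,0,0,0])@Rt.T+P).round(1).tolist(),sc.tolist())
S=least_squares(f,[82,0,7.7,0,0,0],loss='soft_l1');print(S.x.round(3),f(S.x).round(1))
u=C(S.x)@Rt.T+P;print(u.round(1))
```

```text
order check [[393.6, 263.1], [375.4, 278.2], [362.7, 234.5], [344.5, 248.1]] [[375.35, 278.85], [393.35, 263.35], [345.35, 250.1], [362.1, 236.35]]
[ 94.936  -5.502 -28.762  -0.186  -0.117  -0.845] [ 19.6 -13.8  -0.9   5.9  20.  -17.2  -1.2  -1.5   0.3  -0.5   0.6   0.
   1.5  -8.9]
[[523.6 316.2  97.2]
 [567.1 324.2 143.4]
 [518.7 218.7 118.6]
 [562.3 226.6 164.8]]
```

```bash
cat > fit.py <<'E'
from h import *
from scipy.optimize import least_squares
s=load('s5');w=load('w4');o=status.get_obs()
Rt=R.from_rotvec(o['orientation']).as_matrix();P=o['ee_pos']
d=optics.get_image('wrist');wt=dict(w);wt['W']=np.array(d['hand_eye'])
cs=np.array([[50,-32,0],[50,32,0],[-50,-32,0],[-50,32,0]])
def C(p): return R.from_euler('zyx',p[3:]).apply(cs)+[p[0],p[1],p[2]]
sc=np.array([[375,235],[303,297],[250,127],[183,182]])/4.+[300,205]-.4
wc=np.array([[286,274],[478,272]])/1.5-.17
def f(p):
    q=C(p);a=proj(s,q@Rt.T+P);e=proj(wt,q);b=e[2:];l=[]
    for i,u in((0,274/1.5),(1,491/1.5)):
        t=(0-e[i+2][1])/(e[i][1]-e[i+2][1]);l.append(e[i+2][0]+t*(e[i][0]-e[i+2][0])-u)
    return np.r_[(a-sc).ravel(),(b-wc).ravel()*.5,np.array(l)*.5]
S=least_squares(f,[82,0,7.7,0,0,0],loss='soft_l1');print(S.x.round(3),f(S.x).round(1))
print((C(S.x)@Rt.T+P).round(1))
g=lambda p:f(np.r_[p[:4],p[4],0]);S=least_squares(g,[82,0,7.7,0,0]);print(S.x.round(3),S.fun.round(1))
g=lambda p:f(np.r_[p[:4],0,0]);S=least_squares(g,[82,0,7.7,0]);print(S.x.round(3),S.fun.round(1))
E
python3 fit.py
python3 - <<'E'
from h import *
w=load('w5');s=load('s5')
B=cv2.resize(s['im'][228:290,335:400],None,fx=9,fy=9,interpolation=cv2.INTER_CUBIC)
cv2.imwrite('pics/s5z.png',B[:,:,::-1])
E
```

```text
[ 8.2857e+01  1.0590e+00  1.0426e+01 -1.0000e-03  4.6000e-02  1.8000e-02] [ 0.3  0.2 -0.1  0.1  0.1 -0.4 -1.4 -0.3  0.2 -0.3  0.   0.  -0.2 -0. ]
[[520.9 311.3  94.6]
 [584.6 305.8  93.5]
 [512.2 211.8  90. ]
 [575.9 206.3  88.9]]
[ 8.2977e+01  9.3100e-01  1.0357e+01 -1.0000e-03  4.1000e-02] [ 0.3  0.3  0.1 -0.   0.2 -0.3 -1.2 -0.5  0.2 -0.5  0.1  0.1 -0.3 -0.1]
[ 8.3344e+01  9.0800e-01  1.0509e+01 -3.0000e-03] [ 0.1  0.8  0.   0.5  0.4 -0.6 -1.  -0.7 -0.1 -0.3  0.6  0.2 -0.  -0.6]
```

View pics/s5z.png

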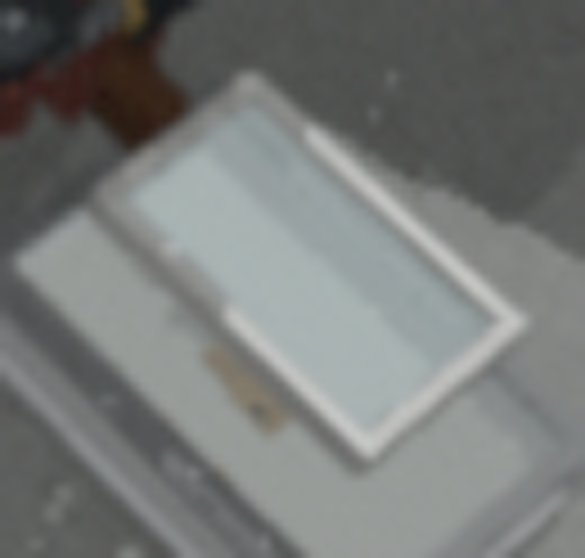

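The enlarged view puts the frame's top corners at (525,318), (370,453), (245,75) and (95,190). I'll refit with those.

```bash
sed -i 's|^sc=.*|sc=np.array([[525,318],[370,453],[245,75],[95,190]])/9.+[335,228]-.45|' fit.py; python3 fit.py
```

```text
[ 8.2533e+01  6.9100e-01  9.5990e+00 -1.0000e-03  4.9000e-02 -2.9000e-02] [ 0.7  0.5 -0.1  0.3  0.4  0.1 -0.9  0.5  0.1 -0.2  0.1  0.9 -0.6  0. ]
[[520.3 311.   94. ]
 [584.  305.5  95.9]
 [511.8 211.5  89.1]
 [575.5 206.   91. ]]
[ 8.2611e+01  8.7600e-01  9.4860e+00 -0.0000e+00  5.0000e-02] [ 0.8  0.4 -0.2  0.5  0.5 -0.1 -1.   0.7  0.  -0.1  0.1  0.6 -0.6  0.1]
[ 8.3075e+01  8.4800e-01  9.6780e+00 -3.0000e-03] [ 0.6  1.  -0.3  1.2  0.7 -0.5 -0.7  0.4 -0.3  0.2  0.7  0.7 -0.3 -0.5]
```

The fit puts the lens centre 82.8 mm ahead of the TCP and about 1 mm to the side. It is level within the measurement noise and its yaw matches the case. Final descent with a small correction:

```bash
python3 -m inch '[[[0,-1,2,0,0,0,0],[-0.5,-2,6,0,0,0,0],[-0.7,-2.5,11,0,0,0,0],[-0.7,-2.5,16,0,0,0,0],[-0.7,-2.5,20,0,0,0,0],[-0.7,-2.5,23,0,0,0,0],[-0.7,-2.5,25,0,0,0,0],[-0.7,-2.5,26,0,0,0,0],[-0.7,-2.5,26.5,0,0,0,0],[-0.7,-2.5,26.5,0,0,0,0],[-0.7,-2.5,26.5,0,0,0,0],[-0.7,-2.5,26.5,0,0,0,0],[-0.7,-2.5,26.5,0,0,0,0],[-0.7,-2.5,26.5,0,0,0,0]]]'
python3 - <<'E'
from h import *
w=cam('wrist');s=cam('scene');save(w,'w6');save(s,'s6')
o=status.get_obs();print(o['ee_pos'],o['ft_force'],o['qvel'].round(3),R.from_rotvec(o['orientation']).as_matrix().round(3).tolist())
P=R.from_rotvec(o['orientation']).as_matrix()
W=np.zeros((540,800,3),np.uint8)
B=s['im'].copy();B=cv2.resize(B[225:305,315:405],None,fx=5,fy=5,interpolation=cv2.INTER_CUBIC)
for sx in(1,-1):
  for sy in(1,-1):
    q=proj(s,P@np.array([82.8+sx*50,.9+sy*32,7.7])+o['ee_pos'])[0];cv2.circle(B,tuple(int(v) for v in (q-[315,225])*5+2),3,(255,0,0),1)
W[:400,:450]=B;W[:262,452:800]=cv2.resize(w['im'],(348,261))[:261] if 0 else np.pad(cv2.resize(w['im'],(348,261)),((0,1),(0,0),(0,0)))
cv2.imwrite('pics/s6.png',W[:405,:,::-1])
E
```

```text
t: 16.05
ee_pos: [537.4, 175.8, 75.3]
orientation: [2.316, 2.123, 0.0]
ft_force: [0.3, 0.8, -0.8]
width: 18.0
grasp_force: 30.0
[537.3358526  175.78392578  75.22528888] [-0.06069668 -0.07540678 -0.09464732] [ 0.     0.001 -0.    -0.    -0.    -0.002] [[0.087, 0.996, 0.0], [0.996, -0.087, 0.0], [0.0, 0.0, -1.0]]
```

View pics/s6.png

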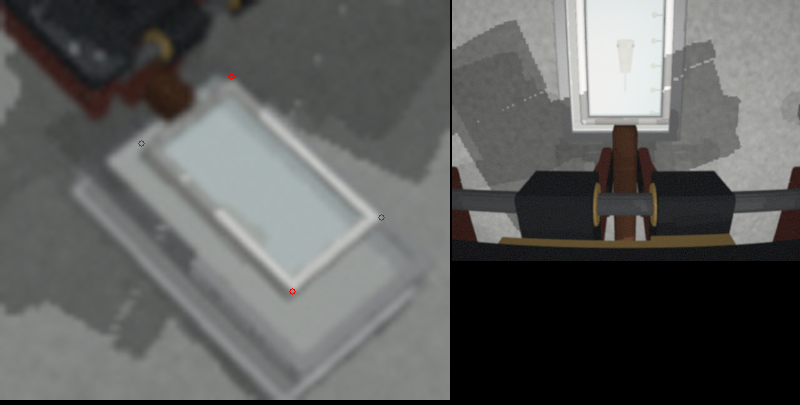

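The magnifier hovers over the lid with the popper beneath the lens. The front corners match the prediction, while the rear ones sit about 2 px low. I'll do one numeric levelness check from the wrist view, using the convergence of the frame's sides.

Run:
```python
from h import *
E=np.array(optics.get_image('wrist')['hand_eye'])[:3,:3]
for n in('w4','w5','w6'):
    c=load(n);g=cv2.GaussianBlur(c['im'].astype(np.float32).mean(2),(1,9),0) if 0 else cv2.blur(c['im'].astype(np.float32).mean(2),(1,7))
    D=np.abs(cv2.Sobel(g,cv2.CV_32F,1,0,ksize=3))
    out={}
    for nm,a,b in(('Lo',(182,0),(190.5,180)),('Li',(194.5,0),(201.,170)),('Ri',(314.5,0),(308,170)),('Ro',(327,0),(318.5,180))):
        pts=[]
        for v in range(5,165,4):
            u0=a[0]+(b[0]-a[0])*v/b[1];w=np.arange(int(u0)-4,int(u0)+6);d=D[v,w]
            k=d.argmax()
            if 0<k<9 and d[k]>25:
                y=d[k-1:k+2];pts.append((w[k]+.5*(y[0]-y[2])/(y[0]-2*y[1]+y[2]+1e-9),v))
        if len(pts)<12: continue
        q=cv2.undistortPoints(np.array(pts)[:,None],c['K'],np.array([c['k1'],0,0,0.]))[:,0]
        for _ in range(4):
            p=np.polyfit(q[:,1],q[:,0],1);r=np.abs(np.polyval(p,q[:,1])-q[:,0]);q=q[r<max(2*np.median(r),.001)]
        out[nm]=np.cross([p[1],0,1],[p[0]+p[1],1,1]);print(n,nm,len(q),'px rms',round(float(r.std()*371),2))
    for a,b in(('Lo','Ro'),('Li','Ri'),('Lo','Ri'),('Li','Ro')):
        if a in out and b in out:
            d=np.cross(out[a],out[b]);d=E@d;d/=np.linalg.norm(d)*np.sign(d[0]);print(n,a,b,'axis in tool',d.round(3),'(z<0 nose up)')
```

```text
w4 Lo 19 px rms 0.13
w4 Li 40 px rms 0.05
w4 Ri 21 px rms 0.18
w4 Ro 37 px rms 0.1
w4 Lo Ro axis in tool [0.999 0.011 0.047] (z<0 nose up)
w4 Li Ri axis in tool [ 0.997 -0.012  0.072] (z<0 nose up)
w4 Lo Ri axis in tool [ 0.993 -0.004  0.119] (z<0 nose up)
w4 Li Ro axis in tool [ 1.     0.001 -0.004] (z<0 nose up)
w5 Lo 32 px rms 0.08
w5 Li 40 px rms 0.46
w5 Ri 28 px rms 0.27
w5 Ro 40 px rms 0.09
w5 Lo Ro axis in tool [ 1.    -0.001  0.005] (z<0 nose up)
w5 Li Ri axis in tool [ 0.992  0.004 -0.122] (z<0 nose up)
w5 Lo Ri axis in tool [ 0.998  0.014 -0.066] (z<0 nose up)
w5 Li Ro axis in tool [ 0.999 -0.01  -0.039] (z<0 nose up)
w6 Lo 29 px rms 0.07
w6 Li 39 px rms 0.45
w6 Ri 32 px rms 0.33
w6 Ro 39 px rms 0.09
w6 Lo Ro axis in tool [ 1.    -0.002  0.014] (z<0 nose up)
w6 Li Ri axis in tool [ 0.992  0.005 -0.122] (z<0 nose up)
w6 Lo Ri axis in tool [ 0.998  0.014 -0.065] (z<0 nose up)
w6 Li Ro axis in tool [ 0.999 -0.011 -0.031] (z<0 nose up)
```

The cleanest edge pairs (rms ≤ 0.1 px) give a tilt of 0.014 rad or less and a yaw error of about zero, so it is level. The arm is still.

```bash
python3 -c "
from workcell import ctrl
print(ctrl.close_job())"
```

```text
the job is handed in; nothing more can be done
None
```

I shut the lid, carried the middle-sized magnifier over the rack and handed the job in with it held still, level and about 15 mm above the lid, lens over the popper and long sides parallel to the case's, at about 16 s of the 62 s; no verdict came back, and the gap comes from the arm's height readings (the camera fit put it nearer 13 mm).

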